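# Show the notched specimen plate to the mark reader

### The job

Wake the mark reader by pressing its spring plunger fully down to its stop and letting it spring back. Then pick up the specimen plate that has one corner notched and hold it level, marking field up, with the marking field (the raised pad at the notched end) centred a few centimetres above the reader's round window, the notched end pointing at the reader's lens post and the plate in line with it, touching nothing but the gripper. Finish while still holding it there; leave the blank plate and the weight where they are.

Things in the scene. Friction and masses are not known exactly. Their poses are not given: they have to be found in the camera images.
- slide_center (a point): centre of the specimen plate to present: flat loose bare metal plate 120 x 36 x 10 mm, about 0.11 kg, lying flat on the worktop marking field up, at any yaw. Point half-way up, at the middle of the 120 x 36 mm outline. x axis along the length towards the notched end, z up out of the marked face. The notch, 18 mm (along x) by 14 mm (along y), is cut from the corner at +x, +y; the other three corners are square. Grasp it across the 36 mm width, by the plain end or the middle
- slide_label (a point): centre of the marking field on top of that plate: a raised pad 22 x 28 mm of the same metal, 1 mm proud, with two thin dark lines along it; the point lies on the upper face of the plate (10 mm above the underside), 30 mm from the plate's centre towards the notched end. Axes as the plate's
- slide_tip (a point): middle of the notched end's edge of that plate, 60 mm from its centre along +x, half-way up
- slide: the same plate as a body, origin at the centre of its underside, axes as above
- blank_center (a point): centre (half-way up) of the blank plate: same size and metal, four square corners and no marking field; loose, to be left alone
- blank: the blank plate as a body, origin at the centre of its underside
- weight_center (a point): centre (half-way up) of a loose brass-coloured knobbed check weight, 28 mm across and 46 mm high, to be left alone
- reader: mark reader, fixed to the worktop, turned by up to 0.35 rad: grey base 190 x 160 mm, top 22 mm above the worktop, from 75 mm before to 115 mm beyond the window centre along its x and from 50 mm right to 110 mm left of it along its y. Origin on the worktop under the window centre. x axis from the window to the lens post, which stands 75 to 120 mm beyond the window, 50 mm wide and 125 mm high, with its lens looking back down at the window; y to the left, where the plunger is
- reader_window (a point): centre of the reader's round window (steel bezel 48 mm across), at its top, 26 mm above the worktop; axes as the reader's
- plunger_top (a point): centre of the top of the plunger's steel mushroom head, 29 mm across, 63 mm above the worktop when up; 20 mm before and 80 mm left of the window centre in the reader's axes
- plunger (a joint): plunger travel in m: 0 up, 0.012 down at its stop; a spring pushes it up with 3 N at the top, 9 N at the stop

How it is judged:
By the outcome, as a careful person would: the job done as asked, in the order asked, and still so for the second after the job is handed in, while the arm keeps its last pose, push and grip.
It also fails if it takes over 54 s, if anything falls off the work surface, if the arm or the gripper's body presses on something with over 40 N, if the wrist force passes 120 N, or if a joint passes its speed limit or range.

### The arm

A 6-joint arm with a two-finger parallel gripper is mounted at the origin on a cart in front of the work surface, level with it; the furniture and walls round the work are solid. World frame = base frame: x ahead of the robot, y to its left, z up, the work surface at z = 0. Lengths are in m, angles in degrees, forces in N, time in s.
With the tool pointing down it reaches from about 0.3 to 0.825 m from the base axis. Payload 5.4 kg.
Tool frame: the origin (TCP) lies at the very end of the fingers, on their centre line; the grasp point (between the pads) lies bot.pinch_z behind it (bot.pinch_z is the distance from the TCP to the grasp point, in m); z points along the fingers, y is the line along which they close (so a half turn about z gives the same grasp; the last joint's range is limited). The gripper opens to 92 mm and grips with 3 to 60 N. Pads are 20 mm wide; open, the fingers measure 128 mm over their backs; the gripper's body (75 mm by 189 mm) begins 69 mm behind the grasp point.
Start: joints at [-75.923, 9.076, 91.501, -0, 79.423, -12.038], TCP at [0.253, -0.516, 0.215] pointing down, gripper open.
Joint ranges: [-166.64, 166.64], [-54.1, 131.32], [10.49, 154.53], [-73.88, 253.88], [9.74, 151.15], [-171.62, 171.62]. Speed limits (degrees/s): [147.25, 147.25, 180, 180, 180, 180].

### API

Orientations are given as a 3x3 rotation matrix whose columns are the frame's x, y, z axes.
In Python, from station import bot, capture, trace, tip_of gives the robot as it stands. The module is installed in compiled form; this text tells all that it offers.
- The arm moves only by the shell command python3 -m handwheel 'ROWS' [FORCE]. ROWS is JSON, a list of rows, each an object of numbers: "ax", "ay", "az": the turn, a rotation vector about the tool's x, y, z normalised to -1 to 1, where 1 is 0.15 rad; "x", "y", "z": the shift along the tool's x, y, z normalised to -1 to 1, where 1 is 0.02 m; "grip": the closure, from -1 (fully open) to 1 (shut), so that 0 is half open. A call has 1 to 20 rows; each row shifts and turns the commanded pose from where the row before left it, along the tool's axes as they then stand; what a row does not reach is not made up. A row lasts 1/10 s, in which the tool goes at most 50 mm and 8.59 degrees, less where a joint would pass 70% of its speed; a pose out of reach is approached as far as the arm can. A call with a number of a shift or a turn outside -1 to 1 is refused whole. A call with a gripper value outside its range is refused whole. The fingers move at their own pace and stop on an object; FORCE is the grip in N (left out, the last holds). Time passes only in rows, so rows that do not move let the fingers close. It gives the time, the measured TCP pose, the force, the opening and the grip force at its end, in the units of the state.
- bot.state(): the state, without advancing time (a new reading comes with each control period).
- capture(name): name is "side" or "top" or "wrist"; returns a dict with "frame" (420x560x3 uint8, blue, green, red), "fx", "fy", "cx", "cy" (pixels), "rvec" (rotation vector, rad) and "tvec" (3), from world to camera coordinates, as OpenCV has them. Camera axes: x right, y down, z forward; pixel columns grow to the right and rows downward; lengths in m; the calibration is good to about 2 mm. A picture is of the moment at which its call begins. There is no depth.
- bot.finish_job(): hands the job in; it is judged then, once.
Trained networks look in a picture, given as the dict that the camera call returned (one of the last four; its "shot" number tells which), for a name from the list of things; names that differ only in an ending like _2 or _b are one class to them, and where a whole thing is asked for, a point or a joint stands for the part that bears it (a point fixed in the world has none). Each returns a list of dicts, best first, with "p" (0 to 1); they miss things now and then, are a little off and sometimes report something else, mostly with a low value. They report only what shows in the picture. A call takes as long as a camera call.
- trace(label, picture): "pixels" (420x560 bool, what is visible of it).
- tip_of(label, picture): "centre" ([x, y, z] in m, in world coordinates, good to about 4 mm: a listed point, or the origin of a listed thing).
The state is a dict: "time": time; "qpos": joint angles; "qvel": joint speeds; "tau": joint torques, N m; "tcp_pos": TCP position; "tool_rot": TCP orientation; "contact_force": force on the tool from outside, world axes, zero at the start; "torque": the same for the moment, N m; "width": finger opening in m; "grasp_force": force on a finger pad.
Only numpy, scipy, OpenCV 4.12 (cv2) and the standard library are available. Lean on these libraries where they do the work, as an engineer would, in place of code of your own. Each camera call takes 0.05 s, during which the arm holds its last target. There are 200 camera calls.

## Working session

There is one attempt and no reset: what is moved stays moved. The work goes in short steps, Python scripts to look and compute and a shell command to move; the robot and the scene stay as the last step left them, time stands still between calls to the robot, and variables do not carry over. Pictures are saved under pics/ and viewed, at most 10 in all, crops included, and the job is handed in when it is done.

```bash
mkdir -p pics
cat > h.py <<'E'
import numpy as np,cv2
from station import bot,capture,trace,tip_of
np.set_printoptions(precision=4,suppress=True)
def ray(P,uv,z):
    R,_=cv2.Rodrigues(np.array(P["rvec"],float)); t=np.array(P["tvec"],float).ravel()
    d=R.T@np.array([(uv[0]-P["cx"])/P["fx"],(uv[1]-P["cy"])/P["fy"],1.]); c=-R.T@t
    return c+d*(z-c[2])/d[2]
def proj(P,X):
    K=np.array([[P["fx"],0,P["cx"]],[0,P["fy"],P["cy"]],[0,0,1.]])
    return cv2.projectPoints(np.atleast_2d(np.array(X,float)),np.array(P["rvec"],float),np.array(P["tvec"],float),K,None)[0][:,0]
E
python3 - <<'E'
from h import *
s=bot.state(); print(s["time"],s["tcp_pos"],s["tool_rot"],s["width"],bot.pinch_z)
for n in ("top","side"):
    P=capture(n); cv2.imwrite(f"pics/{n}0.png",P["frame"])
    for l in ("slide_center","slide_label","slide_tip","blank_center","weight_center","reader","reader_window","plunger_top"):
        print(n,l,[(np.array(r["centre"]),round(r["p"],2)) for r in tip_of(l,P)[:2]])
    r=trace("slide",P)
    for q in r[:2]:
        m=q["pixels"].astype(np.uint8); c=max(cv2.findContours(m,0,1)[0],key=cv2.contourArea)
        w=np.array([ray(P,p,0.01)[:2] for p in c[:,0]],np.float32)
        print(q["p"],cv2.minAreaRect(w))
E
```

```text
0.0 [ 0.2529 -0.5157  0.2136] [[ 0.8979  0.4402 -0.0004]
 [ 0.4402 -0.8979  0.0018]
 [ 0.0004 -0.0018 -1.    ]] 0.09201436409470157 0.0187
top slide_center [(array([0.4291, 0.3361, 0.005 ]), 0.92)]
top slide_label [(array([0.4581, 0.3228, 0.0089]), 0.91)]
top slide_tip [(array([0.4855, 0.2983, 0.0025]), 0.64)]
top blank_center [(array([0.6146, 0.2637, 0.0033]), 0.8)]
top weight_center [(array([0.5023, 0.5051, 0.025 ]), 0.5)]
top reader [(array([ 0.5497,  0.0095, -0.001 ]), 0.84), (array([0.4866, 0.2997, 0.0032]), 0.58)]
top reader_window [(array([0.5475, 0.0084, 0.0242]), 0.97)]
top plunger_top [(array([0.5064, 0.0795, 0.0653]), 0.6)]
0.91 ((0.43173113465309143, 0.33449211716651917), (0.03683289885520935, 0.11919446289539337), 56.84437561035156)
side slide_center [(array([0.4321, 0.3323, 0.0018]), 0.89)]
side slide_label [(array([0.4587, 0.3143, 0.0112]), 0.98)]
side slide_tip [(array([0.4822, 0.3039, 0.0017]), 0.67)]
side blank_center [(array([0.6141, 0.2657, 0.0044]), 0.61)]
side weight_center [(array([0.4965, 0.5059, 0.0244]), 0.68)]
side reader [(array([ 0.547 ,  0.0097, -0.0001]), 0.97)]
side reader_window [(array([0.5504, 0.0108, 0.03  ]), 0.81)]
side plunger_top [(array([0.5106, 0.0797, 0.0614]), 0.57)]
0.78 ((0.43316274881362915, 0.3371778130531311), (0.042795658111572266, 0.12083658576011658), 56.475013732910156)
```

View pics/top0.png

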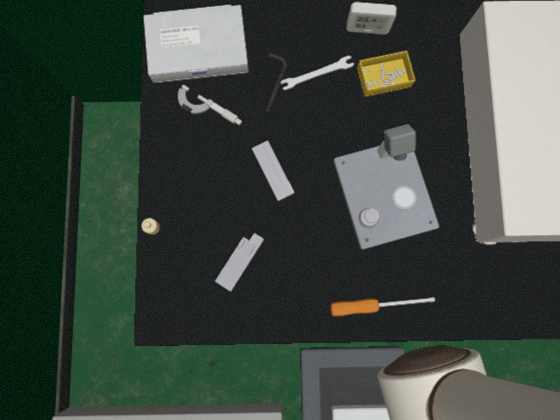

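View pics/side0.png

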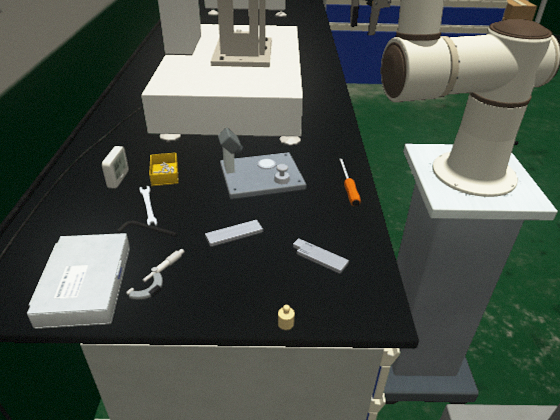

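The top view shows the notched plate at about (240,262) with its notch end up-right, and the blank at (272,170). The reader is at (385,195), the weight at (150,226), and a tall white machine is on the right. The side view agrees.

```bash
cat >> h.py <<'E'
def go(t,yaw=None):
    s=bot.state();p=np.array(s["tcp_pos"]);R=np.array(s["tool_rot"])
    cy=np.degrees(np.arctan2(R[1,0],R[0,0]))
    print("tcp",p,"yaw",cy,"units",R.T@(np.array(t)-p)/.02,"az units",None if yaw is None else -((yaw-cy+180)%360-180)/8.594)
E
python3 - <<'E'
from h import *
P=capture("top")
c=[ray(P,u,.022) for u in ((335,158),(363,247),(438,228))]
for a,b in ((1,0),(1,2)):
    d=c[a]-c[b]; print(np.linalg.norm(d),np.degrees(np.arctan2(d[1],d[0])))
print(c); print("box",ray(P,(475,240),0),ray(P,(475,240),.15))
go((.5085,.0796,.12),0)
E
```

```text
0.1848784171817129 -165.02815584643886
0.15179240445714406 103.17459512166684
[array([0.6293, 0.1413, 0.022 ]), array([0.4507, 0.0935, 0.022 ]), array([ 0.4853, -0.0543,  0.022 ])]
box [ 0.4628 -0.1338  0.    ] [ 0.4481 -0.0703  0.15  ]
tcp [ 0.2531 -0.5163  0.2146] yaw 26.116412292367254 units [ 24.5826 -21.1316   4.7295] az units 3.038912298390417
```

```bash
python3 -m handwheel '[{"x":0.62,"y":-0.97,"grip":1},{"x":0.62,"y":-0.97,"grip":1},{"x":0.62,"y":-0.97,"grip":1},{"x":0.62,"y":-0.97,"grip":1},{"x":0.62,"y":-0.97,"grip":1},{"x":0.62,"y":-0.97,"grip":1},{"x":0.62,"y":-0.97,"grip":1},{"x":0.62,"y":-0.97,"grip":1},{"x":0.62,"y":-0.97,"grip":1},{"x":0.62,"y":-0.97,"grip":1},{"x":0.62,"y":-0.97,"grip":1},{"x":0.62,"y":-0.97,"grip":1},{"x":0.62,"y":-0.97,"grip":1}]' 20
python3 -m handwheel '[{"x":0.62,"y":-0.97,"grip":1},{"x":0.62,"y":-0.97,"grip":1},{"x":0.62,"y":-0.97,"grip":1},{"x":0.62,"y":-0.97,"grip":1},{"x":0.62,"y":-0.97,"grip":1},{"x":0.62,"y":-0.97,"grip":1},{"x":0.62,"y":-0.97,"grip":1},{"x":0.62,"y":-0.97,"grip":1},{"x":0.62,"y":-0.97,"grip":1},{"x":0.62,"y":-0.97,"grip":1},{"x":0.62,"y":-0.97,"grip":1},{"x":0.62,"y":-0.97,"grip":1},{"x":0.62,"y":-0.97,"grip":1}]'
python3 - <<'E'
from h import *
go((.509,.0796,.13),0)
P=capture("wrist"); cv2.imwrite("pics/w1.png",P["frame"])
for l in ("reader_window","plunger_top","slide_center"):
    print(l,[(np.array(r["centre"]),round(r["p"],2)) for r in tip_of(l,P)[:2]])
E
```

```text
tcp [ 0.2531 -0.5163  0.2146] yaw 26.116412292367254 units [ 24.605  -21.1206   4.2295] az units 3.038912298390417
reader_window []
plunger_top []
slide_center []schema error: expected keys ax, ay, az, x, y, z, grip
schema error: expected keys ax, ay, az, x, y, z, grip
```

View pics/w1.png

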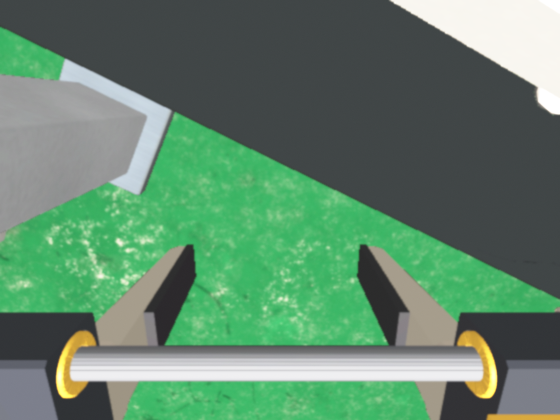

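The wrist picture shows the arm still at its start pose, over the floor and the cart edge; all the row keys are required, so the rows were refused.

```bash
python3 -m handwheel '[{"ax":0,"ay":0,"az":0,"z":0,"x":0.62,"y":-0.97,"grip":1},{"ax":0,"ay":0,"az":0,"z":0,"x":0.62,"y":-0.97,"grip":1},{"ax":0,"ay":0,"az":0,"z":0,"x":0.62,"y":-0.97,"grip":1},{"ax":0,"ay":0,"az":0,"z":0,"x":0.62,"y":-0.97,"grip":1},{"ax":0,"ay":0,"az":0,"z":0,"x":0.62,"y":-0.97,"grip":1},{"ax":0,"ay":0,"az":0,"z":0,"x":0.62,"y":-0.97,"grip":1},{"ax":0,"ay":0,"az":0,"z":0,"x":0.62,"y":-0.97,"grip":1},{"ax":0,"ay":0,"az":0,"z":0,"x":0.62,"y":-0.97,"grip":1},{"ax":0,"ay":0,"az":0,"z":0,"x":0.62,"y":-0.97,"grip":1},{"ax":0,"ay":0,"az":0,"z":0,"x":0.62,"y":-0.97,"grip":1},{"ax":0,"ay":0,"az":0,"z":0,"x":0.62,"y":-0.97,"grip":1},{"ax":0,"ay":0,"az":0,"z":0,"x":0.62,"y":-0.97,"grip":1},{"ax":0,"ay":0,"az":0,"z":0,"x":0.62,"y":-0.97,"grip":1}]' 20 | tail -c 600
python3 -m handwheel '[{"ax":0,"ay":0,"az":0,"z":0,"x":0.62,"y":-0.97,"grip":1},{"ax":0,"ay":0,"az":0,"z":0,"x":0.62,"y":-0.97,"grip":1},{"ax":0,"ay":0,"az":0,"z":0,"x":0.62,"y":-0.97,"grip":1},{"ax":0,"ay":0,"az":0,"z":0,"x":0.62,"y":-0.97,"grip":1},{"ax":0,"ay":0,"az":0,"z":0,"x":0.62,"y":-0.97,"grip":1},{"ax":0,"ay":0,"az":0,"z":0,"x":0.62,"y":-0.97,"grip":1},{"ax":0,"ay":0,"az":0,"z":0,"x":0.62,"y":-0.97,"grip":1},{"ax":0,"ay":0,"az":0,"z":0,"x":0.62,"y":-0.97,"grip":1},{"ax":0,"ay":0,"az":0,"z":0,"x":0.62,"y":-0.97,"grip":1},{"ax":0,"ay":0,"az":0,"z":0,"x":0.62,"y":-0.97,"grip":1},{"ax":0,"ay":0,"az":0,"z":0,"x":0.62,"y":-0.97,"grip":1},{"ax":0,"ay":0,"az":0,"z":0,"x":0.62,"y":-0.97,"grip":1},{"ax":0,"ay":0,"az":0,"z":0,"x":0.62,"y":-0.97,"grip":1},{"ax":0,"ay":0,"az":0,"z":0,"x":0,"y":0,"grip":1}]' | tail -c 600
python3 - <<'E'
from h import *
go((.509,.0796,.13),15)
P=capture("wrist"); cv2.imwrite("pics/w2.png",P["frame"])
for l in ("reader_window","plunger_top","slide_center"):
    print(l,[(np.array(r["centre"]),round(r["p"],2)) for r in tip_of(l,P)[:2]])
E
```

```text
time: 2.55
tcp_pos: [0.2868, -0.218, 0.2147]
tool_rot: [[0.898, 0.44, 0.0], [0.44, -0.898, -0.0], [0.0, 0.0, -1.0]]
contact_force: [0.3, -0.6, -0.9]
width: 0.0005
grasp_force: 0.0
time: 3.95
tcp_pos: [0.3204, 0.0802, 0.2147]
tool_rot: [[0.896, 0.444, 0.0], [0.444, -0.896, 0.001], [0.0, -0.001, -1.0]]
contact_force: [-0.6, 0.2, -0.1]
width: 0.0008
grasp_force: 0.0
tcp [0.3204 0.0802 0.2147] yaw 26.351415815132693 units [8.4361 4.2178 4.2339] az units 1.3208535972926108
reader_window [(array([0.5491, 0.0121, 0.0288]), 0.67)]
plunger_top []
slide_center []
```

View pics/w2.png

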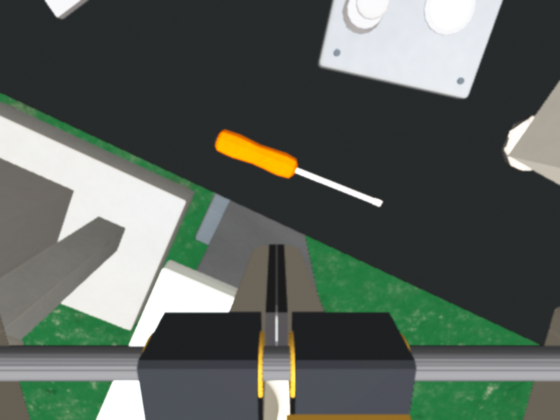

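The wrist view shows the plunger head at (372,5), the window at (450,8) and the reader base edge from (320,65) to (468,97). I'll go closer.

```bash
python3 -m handwheel '[{"ax":0,"ay":0,"az":0.26,"x":0.8,"y":0.4,"z":0,"grip":1},{"ax":0,"ay":0,"az":0.26,"x":0.8,"y":0.4,"z":0,"grip":1},{"ax":0,"ay":0,"az":0.26,"x":0.8,"y":0.4,"z":0,"grip":1},{"ax":0,"ay":0,"az":0.26,"x":0.8,"y":0.4,"z":0,"grip":1},{"ax":0,"ay":0,"az":0.26,"x":0.8,"y":0.4,"z":0,"grip":1},{"ax":0,"ay":0,"az":0,"x":0,"y":0,"z":0,"grip":1}]' | tail -c 600
python3 - <<'E'
from h import *
P=capture("wrist"); cv2.imwrite("pics/w3.png",P["frame"])
for l in ("reader","reader_window","plunger_top"):
    print(l,[(np.array(r["centre"]),round(r["p"],2)) for r in tip_of(l,P)[:2]])
go((.509,.0796,.13),15)
E
```

```text
time: 4.75
tcp_pos: [0.4106, 0.0694, 0.2146]
tool_rot: [[0.967, 0.255, -0.0], [0.255, -0.967, -0.0], [-0.0, 0.0, -1.0]]
contact_force: [-0.5, -0.4, -0.5]
width: 0.0004
grasp_force: 0.0
reader [(array([0.5513, 0.0131, 0.0009]), 0.77)]
reader_window [(array([0.5473, 0.0138, 0.0257]), 0.95), (array([0.4843, 0.3033, 0.0023]), 0.33)]
plunger_top [(array([0.5056, 0.0859, 0.0642]), 0.71), (array([0.4274, 0.3342, 0.0032]), 0.44)]
tcp [0.4089 0.0706 0.2146] yaw 14.931339111178037 units [4.9539 0.854  4.2268] az units -0.007989398280424324
```

View pics/w3.png

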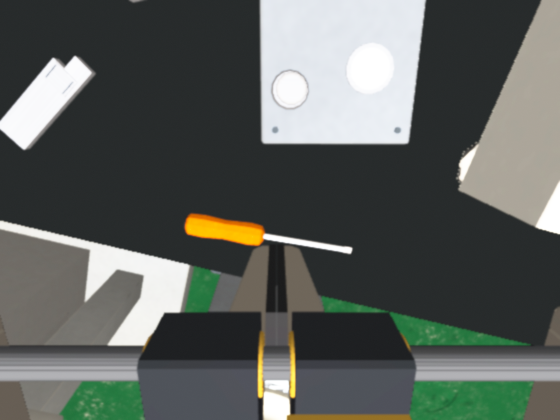

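The reader base front edge is level at row 143 (cols 262 to 410). The plunger head is at (291,90), the window at (370,68) and the notched plate at (45,103). I'll convert these pixels.

Run:
```python
from h import *
P=capture("wrist")
a,b=ray(P,(264,143),.022),ray(P,(408,143),.022); d=a-b; print(a,b,np.linalg.norm(d),"reader yaw",np.degrees(np.arctan2(d[1],d[0]))-90)
w,p=ray(P,(370,68),.026),ray(P,(291,90),.063); print("win",w,"pl",p)
d=p-w; print("yaw2",np.degrees(np.arctan2(d[1],d[0])-np.arctan2(.08,-.02)))
for r in trace("slide",P)[:1]:
    c=max(cv2.findContours(r["pixels"].astype(np.uint8),0,1)[0],key=cv2.contourArea)
    print("slide",cv2.minAreaRect(np.array([ray(P,q,.01)[:2] for q in c[:,0]],np.float32)))
go((p[0],p[1],.08))
```

```text
[0.4482 0.0939 0.022 ] [ 0.4883 -0.0563  0.022 ] 0.15541683615167093 reader yaw 14.937248644443784
win [0.5479 0.0097 0.026 ] pl [0.5059 0.0817 0.063 ]
yaw2 16.250341835070746
slide ((0.43335387110710144, 0.3311977982521057), (0.03990501910448074, 0.1221233680844307), 57.326480865478516)
tcp [0.409  0.0708 0.2147] yaw 14.9490612487971 units [4.8215 0.7223 6.7338] az units None
```

```bash
python3 -m handwheel '[{"ax":0,"ay":0,"az":0,"x":0.8,"y":0.12,"z":0.5,"grip":1},{"ax":0,"ay":0,"az":0,"x":0.8,"y":0.12,"z":0.5,"grip":1},{"ax":0,"ay":0,"az":0,"x":0.8,"y":0.12,"z":0.5,"grip":1},{"ax":0,"ay":0,"az":0,"x":0.8,"y":0.12,"z":0.5,"grip":1},{"ax":0,"ay":0,"az":0,"x":0.8,"y":0.12,"z":0.5,"grip":1},{"ax":0,"ay":0,"az":0,"x":0.9,"y":0.13,"z":0.5,"grip":1},{"ax":0,"ay":0,"az":0,"x":0,"y":0,"z":1,"grip":1},{"ax":0,"ay":0,"az":0,"x":0,"y":0,"z":1,"grip":1},{"ax":0,"ay":0,"az":0,"x":0,"y":0,"z":1,"grip":1},{"ax":0,"ay":0,"az":0,"x":0,"y":0,"z":1,"grip":1},{"ax":0,"ay":0,"az":0,"x":0,"y":0,"z":0.4,"grip":1},{"ax":0,"ay":0,"az":0,"x":0,"y":0,"z":0,"grip":1}]' | tail -c 600
python3 -m handwheel '[{"ax":0,"ay":0,"az":0,"x":0,"y":0,"z":0.2,"grip":1},{"ax":0,"ay":0,"az":0,"x":0,"y":0,"z":0.2,"grip":1},{"ax":0,"ay":0,"az":0,"x":0,"y":0,"z":0.15,"grip":1},{"ax":0,"ay":0,"az":0,"x":0,"y":0,"z":0,"grip":1}]'
```

```text
time: 6.25
tcp_pos: [0.5068, 0.0822, 0.0657]
tool_rot: [[0.966, 0.258, -0.002], [0.258, -0.966, 0.0], [-0.002, -0.001, -1.0]]
contact_force: [-0.9, 0.9, 0.3]
width: 0.0003
grasp_force: 0.0
time: 6.65
tcp_pos: [0.5091, 0.082, 0.0566]
tool_rot: [[0.966, 0.258, 0.002], [0.258, -0.966, -0.0], [0.002, 0.001, -1.0]]
contact_force: [-0.5, -0.9, 5.9]
width: 0.0006
grasp_force: 2.9
```

```bash
python3 -m handwheel '[{"ax":0,"ay":0,"az":0,"x":0,"y":0,"z":0.2,"grip":1},{"ax":0,"ay":0,"az":0,"x":0,"y":0,"z":0.1,"grip":1},{"ax":0,"ay":0,"az":0,"x":0,"y":0,"z":0,"grip":1}]'
python3 -m handwheel '[{"ax":0,"ay":0,"az":0,"x":0,"y":0,"z":0.05,"grip":1},{"ax":0,"ay":0,"az":0,"x":0,"y":0,"z":0.0,"grip":1}]'
```

```text
time: 6.95
tcp_pos: [0.5092, 0.082, 0.0511]
tool_rot: [[0.966, 0.258, 0.002], [0.258, -0.966, -0.0], [0.002, 0.001, -1.0]]
contact_force: [-2.4, 0.2, 8.7]
width: 0.0005
grasp_force: 4.3
time: 7.15
tcp_pos: [0.5093, 0.082, 0.0509]
tool_rot: [[0.966, 0.258, 0.002], [0.258, -0.966, -0.0], [0.002, 0.001, -1.0]]
contact_force: [-4.8, 0.0, 14.1]
width: -0.0001
grasp_force: 6.7
```

```bash
python3 -m handwheel '[{"ax":0,"ay":0,"az":0,"x":0,"y":0,"z":-0.5,"grip":1},{"ax":0,"ay":0,"az":0,"x":0,"y":0,"z":-1,"grip":1},{"ax":0,"ay":0,"az":0,"x":0,"y":0,"z":-1,"grip":1},{"ax":0,"ay":0,"az":0,"x":0,"y":0,"z":-1,"grip":1},{"ax":0,"ay":0,"az":0,"x":0,"y":0,"z":-1,"grip":1},{"ax":0,"ay":0,"az":0,"x":0,"y":0,"z":-1,"grip":1},{"ax":0,"ay":0,"az":0,"x":0,"y":0,"z":-1,"grip":1}]' | tail -c 600
python3 -m handwheel '[{"ax":0,"ay":0,"az":0,"x":-0.07,"y":-0.98,"z":0,"grip":-0.5},{"ax":0,"ay":0,"az":0,"x":-0.07,"y":-0.98,"z":0,"grip":-0.5},{"ax":0,"ay":0,"az":0,"x":-0.07,"y":-0.98,"z":0,"grip":-0.5},{"ax":0,"ay":0,"az":0,"x":-0.07,"y":-0.98,"z":0,"grip":-0.5},{"ax":0,"ay":0,"az":0,"x":-0.07,"y":-0.98,"z":0,"grip":-0.5},{"ax":0,"ay":0,"az":0,"x":-0.07,"y":-0.98,"z":0,"grip":-0.5},{"ax":0,"ay":0,"az":0,"x":-0.07,"y":-0.98,"z":0,"grip":-0.5},{"ax":0,"ay":0,"az":0,"x":-0.07,"y":-0.98,"z":0,"grip":-0.5},{"ax":0,"ay":0,"az":0,"x":-0.07,"y":-0.98,"z":0,"grip":-0.5},{"ax":0,"ay":0,"az":0,"x":-0.07,"y":-0.98,"z":0,"grip":-0.5},{"ax":0,"ay":0,"az":0,"x":-0.07,"y":-0.98,"z":0,"grip":-0.5},{"ax":0,"ay":0,"az":0,"x":-0.07,"y":-0.98,"z":0,"grip":-0.5},{"ax":0,"ay":0,"az":0,"x":-0.07,"y":-0.98,"z":0,"grip":-0.5},{"ax":0,"ay":0,"az":0,"x":-0.07,"y":-0.98,"z":0,"grip":-0.5}]' | tail -c 600
python3 -m handwheel '[{"ax":0,"ay":0,"az":0.93,"x":0,"y":0,"z":0,"grip":-0.5},{"ax":0,"ay":0,"az":0.93,"x":0,"y":0,"z":0,"grip":-0.5},{"ax":0,"ay":0,"az":0.93,"x":0,"y":0,"z":0,"grip":-0.5},{"ax":0,"ay":0,"az":0.93,"x":0,"y":0,"z":0,"grip":-0.5},{"ax":0,"ay":0,"az":0.93,"x":0,"y":0,"z":0,"grip":-0.5},{"ax":0,"ay":0,"az":0.93,"x":0,"y":0,"z":0,"grip":-0.5},{"ax":0,"ay":0,"az":0,"x":0,"y":0,"z":0,"grip":-0.5}]' | tail -c 600
python3 - <<'E'
from h import *
P=capture("wrist"); cv2.imwrite("pics/w4.png",P["frame"])
for l in ("slide_center","slide_label","slide_tip"):
    print(l,[(np.array(r["centre"]),round(r["p"],2)) for r in tip_of(l,P)[:2]])
for r in trace("slide",P)[:1]:
    c=max(cv2.findContours(r["pixels"].astype(np.uint8),0,1)[0],key=cv2.contourArea)
    print("slide",cv2.minAreaRect(np.array([ray(P,q,.01)[:2] for q in c[:,0]],np.float32)))
go((.42,.342,.003),-33)
E
```

```text
time: 7.85
tcp_pos: [0.5079, 0.082, 0.1795]
tool_rot: [[0.966, 0.258, 0.0], [0.258, -0.966, -0.0], [0.0, 0.0, -1.0]]
contact_force: [0.0, 0.0, 0.7]
width: 0.0005
grasp_force: 0.0
time: 9.25
tcp_pos: [0.418, 0.3429, 0.1786]
tool_rot: [[0.966, 0.258, 0.0], [0.258, -0.966, 0.0], [0.0, -0.0, -1.0]]
contact_force: [-0.9, -0.0, -0.1]
width: 0.0688
grasp_force: 0.0
time: 9.95
tcp_pos: [0.4183, 0.3421, 0.1786]
tool_rot: [[0.838, -0.545, 0.0], [-0.545, -0.838, 0.0], [0.0, -0.0, -1.0]]
contact_force: [-0.2, 0.7, 0.2]
width: 0.0689
grasp_force: 0.0
slide_center [(array([0.4303, 0.3363, 0.0047]), 0.73)]
slide_label [(array([0.4567, 0.3158, 0.0116]), 0.77)]
slide_tip [(array([0.4796, 0.3019, 0.003 ]), 0.76)]
slide ((0.4331594407558441, 0.3328869342803955), (0.03679522126913071, 0.11969400197267532), 56.212135314941406)
tcp [0.4183 0.3421 0.1786] yaw -32.91231977469519 units [ 0.0749 -0.0425  8.7802] az units 0.010202493053852495
```

View pics/w4.png

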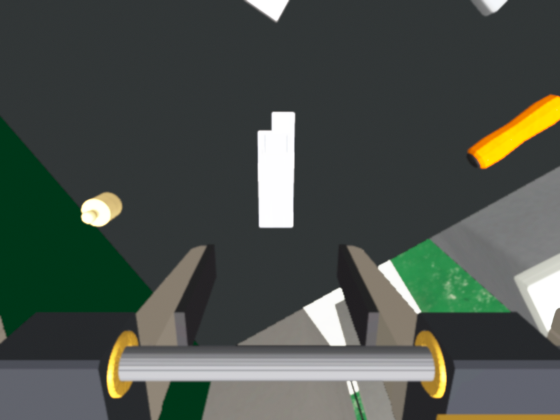

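The plate is centred between the fingers (cols 258 to 294) and parallel to them. I'll descend and grip.

```bash
python3 -m handwheel '[{"ax":0,"ay":0,"az":0,"x":0,"y":0,"z":1,"grip":-0.5},{"ax":0,"ay":0,"az":0,"x":0,"y":0,"z":1,"grip":-0.5},{"ax":0,"ay":0,"az":0,"x":0,"y":0,"z":1,"grip":-0.5},{"ax":0,"ay":0,"az":0,"x":0,"y":0,"z":1,"grip":-0.5},{"ax":0,"ay":0,"az":0,"x":0,"y":0,"z":1,"grip":-0.5},{"ax":0,"ay":0,"az":0,"x":0,"y":0,"z":1,"grip":-0.5},{"ax":0,"ay":0,"az":0,"x":0,"y":0,"z":1,"grip":-0.5},{"ax":0,"ay":0,"az":0,"x":0,"y":0,"z":1,"grip":-0.5},{"ax":0,"ay":0,"az":0,"x":0,"y":0,"z":0.5,"grip":-0.5},{"ax":0,"ay":0,"az":0,"x":0,"y":0,"z":0.25,"grip":-0.5},{"ax":0,"ay":0,"az":0,"x":0,"y":0,"z":0,"grip":-0.5}]' | tail -c 600
python3 -m handwheel '[{"ax":0,"ay":0,"az":0,"x":0,"y":0,"z":0,"grip":0.6},{"ax":0,"ay":0,"az":0,"x":0,"y":0,"z":0,"grip":0.6},{"ax":0,"ay":0,"az":0,"x":0,"y":0,"z":0,"grip":0.6},{"ax":0,"ay":0,"az":0,"x":0,"y":0,"z":0,"grip":0.6},{"ax":0,"ay":0,"az":0,"x":0,"y":0,"z":0,"grip":0.6},{"ax":0,"ay":0,"az":0,"x":0,"y":0,"z":0,"grip":0.6},{"ax":0,"ay":0,"az":0,"x":0,"y":0,"z":0,"grip":0.6}]' 30
```

```text
time: 11.3
tcp_pos: [0.4182, 0.342, 0.0035]
tool_rot: [[0.839, -0.545, -0.0], [-0.545, -0.839, -0.0], [-0.0, 0.0, -1.0]]
contact_force: [-0.5, -0.2, 0.5]
width: 0.0689
grasp_force: 0.0
time: 12.0
tcp_pos: [0.4185, 0.3422, 0.004]
tool_rot: [[0.839, -0.545, 0.0], [-0.545, -0.839, 0.0], [0.0, -0.0, -1.0]]
contact_force: [-0.6, 0.3, 3.3]
width: 0.035
grasp_force: 30.0
```

```bash
python3 -m handwheel '[{"ax":0,"ay":0,"az":0,"x":0,"y":0,"z":-0.5,"grip":0.6},{"ax":0,"ay":0,"az":0,"x":0,"y":0,"z":-1,"grip":0.6},{"ax":0,"ay":0,"az":0,"x":0,"y":0,"z":-1,"grip":0.6},{"ax":0,"ay":0,"az":0,"x":0,"y":0,"z":-1,"grip":0.6},{"ax":0,"ay":0,"az":0,"x":0,"y":0,"z":-1,"grip":0.6},{"ax":0,"ay":0,"az":0,"x":0,"y":0,"z":-1,"grip":0.6},{"ax":0,"ay":0,"az":0,"x":0,"y":0,"z":-1,"grip":0.6},{"ax":0,"ay":0,"az":0,"x":0,"y":0,"z":-1,"grip":0.6},{"ax":0,"ay":0,"az":0,"x":0,"y":0,"z":-0.5,"grip":0.6},{"ax":0,"ay":0,"az":-0.7,"x":0,"y":0,"z":0,"grip":0.6},{"ax":0,"ay":0,"az":-0.7,"x":0,"y":0,"z":0,"grip":0.6},{"ax":0,"ay":0,"az":-0.7,"x":0,"y":0,"z":0,"grip":0.6},{"ax":0,"ay":0,"az":-0.7,"x":0,"y":0,"z":0,"grip":0.6},{"ax":0,"ay":0,"az":-0.7,"x":0,"y":0,"z":0,"grip":0.6},{"ax":0,"ay":0,"az":-0.7,"x":0,"y":0,"z":0,"grip":0.6},{"ax":0,"ay":0,"az":-0.7,"x":0,"y":0,"z":0,"grip":0.6},{"ax":0,"ay":0,"az":-0.7,"x":0,"y":0,"z":0,"grip":0.6},{"ax":0,"ay":0,"az":0,"x":0,"y":0,"z":0,"grip":0.6},{"ax":0,"ay":0,"az":0,"x":0,"y":0,"z":0,"grip":0.6}]' | tail -c 600
python3 - <<'E'
from h import *
P=capture("wrist"); cv2.imwrite("pics/w5.png",P["frame"])
for l in ("slide_center","slide_label","slide_tip"):
    print(l,[(np.array(r["centre"]),round(r["p"],2)) for r in tip_of(l,P)[:2]])
go((.5031,-.0017,.060),15)
E
```

```text
time: 13.9
tcp_pos: [0.418, 0.342, 0.1633]
tool_rot: [[0.966, 0.258, -0.001], [0.258, -0.966, -0.0], [-0.001, 0.0, -1.0]]
contact_force: [0.2, 0.1, -0.6]
width: 0.0354
grasp_force: 30.0
slide_center [(array([0.4322, 0.3472, 0.161 ]), 0.64), (array([ 0.613 ,  0.2656, -0.004 ]), 0.15)]
slide_label [(array([0.4578, 0.3539, 0.168 ]), 0.89)]
slide_tip [(array([0.4903, 0.3629, 0.1648]), 0.9)]
tcp [0.4182 0.3421 0.1635] yaw 15.053869530311543 units [-0.3651 17.7002  5.178 ] az units 0.006268272086519039
```

View pics/w5.png

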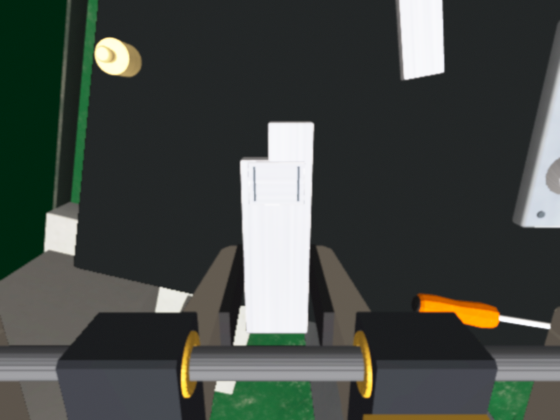

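The plate is held, label up with the notch at the far left. Its corners are at about (269,123), (313,123), (242,158), (246,332) and (308,332). I'll check tilt with PnP.

Run:
```python
from h import *
P=capture("wrist")
O=np.array([[60,4,0],[60,-18,0],[42,18,0],[-60,18,0],[-60,-18,0]],float)/1000
I=np.array([[269,123],[313,123],[242,158],[246,332],[308,332]],float)
K=np.array([[P["fx"],0,P["cx"]],[0,P["fy"],P["cy"]],[0,0,1.]])
ok,r,t=cv2.solvePnP(O,I,K,None)
Rc=cv2.Rodrigues(np.array(P["rvec"],float))[0];tc=np.array(P["tvec"],float).ravel()
R=Rc.T@cv2.Rodrigues(r)[0]; c=Rc.T@(t.ravel()-tc)
s=bot.state();T=np.array(s["tool_rot"]);p=np.array(s["tcp_pos"])
print("plate R\n",R,"\ncentre top",c,"label rel tcp in tool",T.T@(c+R@[.03,0,0]-p))
print((cv2.projectPoints(O,r,t,K,None)[0][:,0]-I).ravel())
# flat-plane alternative at top z
z=p[2]+.0065
for u in I: print(T.T@(ray(P,u,z)-p))
```

```text
plate R
 [[ 0.964  -0.26    0.0565]
 [ 0.2593  0.9656  0.0195]
 [-0.0596 -0.0042  0.9982]] 
centre top [0.434  0.3453 0.1652] label rel tcp in tool [0.046  0.001  0.0002]
[ 0.13   -0.3313 -0.2311 -0.3283  0.2492  0.5446  0.4617  0.0151 -0.6276
  0.1359]
[ 0.0762 -0.0029 -0.0065]
[ 0.0762  0.0182 -0.0065]
[ 0.0594 -0.0164 -0.0065]
[-0.0428 -0.0171 -0.0065]
[-0.0428  0.0192 -0.0065]
```

```bash
python3 -m handwheel '[{"ax":0,"ay":0,"az":0,"x":-0.02,"y":0.5,"z":0,"grip":0.6},{"ax":0,"ay":0,"az":0,"x":-0.02,"y":0.9,"z":0,"grip":0.6},{"ax":0,"ay":0,"az":0,"x":-0.02,"y":0.9,"z":0,"grip":0.6},{"ax":0,"ay":0,"az":0,"x":-0.02,"y":0.9,"z":0,"grip":0.6},{"ax":0,"ay":0,"az":0,"x":-0.02,"y":0.9,"z":0,"grip":0.6},{"ax":0,"ay":0,"az":0,"x":-0.02,"y":0.9,"z":0,"grip":0.6},{"ax":0,"ay":0,"az":0,"x":-0.02,"y":0.9,"z":0,"grip":0.6},{"ax":0,"ay":0,"az":0,"x":-0.02,"y":0.9,"z":0,"grip":0.6},{"ax":0,"ay":0,"az":0,"x":-0.02,"y":0.9,"z":0,"grip":0.6},{"ax":0,"ay":0,"az":0,"x":-0.02,"y":0.9,"z":0,"grip":0.6},{"ax":0,"ay":0,"az":0,"x":-0.02,"y":0.9,"z":0,"grip":0.6},{"ax":0,"ay":0,"az":0,"x":-0.02,"y":0.9,"z":0,"grip":0.6},{"ax":0,"ay":0,"az":0,"x":-0.02,"y":0.9,"z":0,"grip":0.6},{"ax":0,"ay":0,"az":0,"x":-0.02,"y":0.9,"z":0,"grip":0.6},{"ax":0,"ay":0,"az":0,"x":-0.02,"y":0.9,"z":0,"grip":0.6},{"ax":0,"ay":0,"az":0,"x":-0.02,"y":0.9,"z":0,"grip":0.6},{"ax":0,"ay":0,"az":0,"x":-0.02,"y":0.9,"z":0,"grip":0.6},{"ax":0,"ay":0,"az":0,"x":-0.02,"y":0.9,"z":0,"grip":0.6},{"ax":0,"ay":0,"az":0,"x":-0.02,"y":0.9,"z":0,"grip":0.6},{"ax":0,"ay":0,"az":0,"x":0,"y":0.9,"z":0,"grip":0.6}]' 45 | tail -c 600
python3 -m handwheel '[{"ax":0,"ay":0,"az":0,"x":0,"y":0.1,"z":0.5,"grip":0.6},{"ax":0,"ay":0,"az":0,"x":0,"y":0,"z":0.8,"grip":0.6},{"ax":0,"ay":0,"az":0,"x":0,"y":0,"z":0.8,"grip":0.6},{"ax":0,"ay":0,"az":0,"x":0,"y":0,"z":0.8,"grip":0.6},{"ax":0,"ay":0,"az":0,"x":0,"y":0,"z":0.6,"grip":0.6},{"ax":0,"ay":0,"az":0,"x":0,"y":0,"z":0,"grip":0.6},{"ax":0,"ay":0,"az":0,"x":0,"y":0,"z":0,"grip":0.6}]' | tail -c 600
python3 - <<'E'
from h import *
P=capture("side"); u=proj(P,[.54,.01,.07])[0].astype(int); print(u)
x,y=max(0,u[0]-65),max(0,u[1]-50)
cv2.imwrite("pics/s6.png",cv2.resize(P["frame"][y:y+100,x:x+130],None,fx=6,fy=6,interpolation=2)); print(x,y)
for n in ("side","wrist"):
    P=capture(n)
    for l in ("slide_center","slide_label","slide_tip"):
        print(n,l,[(np.array(r["centre"]),round(r["p"],2)) for r in tip_of(l,P)[:1]])
cv2.imwrite("pics/w6.png",P["frame"])
go((.5031,-.0017,.060),15)
E
```

```text
time: 16.15
tcp_pos: [0.5026, -0.0011, 0.1636]
tool_rot: [[0.966, 0.26, -0.0], [0.26, -0.966, -0.0], [-0.0, 0.0, -1.0]]
contact_force: [1.3, 0.9, -1.3]
width: 0.0354
grasp_force: 45.0
time: 16.85
tcp_pos: [0.5032, -0.0014, 0.0936]
tool_rot: [[0.965, 0.261, -0.0], [0.261, -0.965, 0.0], [-0.0, -0.0, -1.0]]
contact_force: [0.1, -0.8, -0.8]
width: 0.0354
grasp_force: 45.0
[269 148]
204 98
side slide_center [(array([ 0.5217, -0.0018,  0.0947]), 0.74)]
side slide_label [(array([0.5505, 0.0094, 0.1   ]), 0.7)]
side slide_tip [(array([0.5788, 0.0174, 0.0903]), 0.58)]
wrist slide_center [(array([0.5169, 0.0036, 0.0945]), 0.73)]
wrist slide_label [(array([0.543 , 0.0092, 0.1017]), 0.93)]
wrist slide_tip [(array([0.5761, 0.0191, 0.092 ]), 0.86)]
tcp [ 0.5034 -0.0017  0.0939] yaw 15.116380174807263 units [-0.0159 -0.0027  1.6931] az units 0.013542026391349953
```

View pics/s6.png

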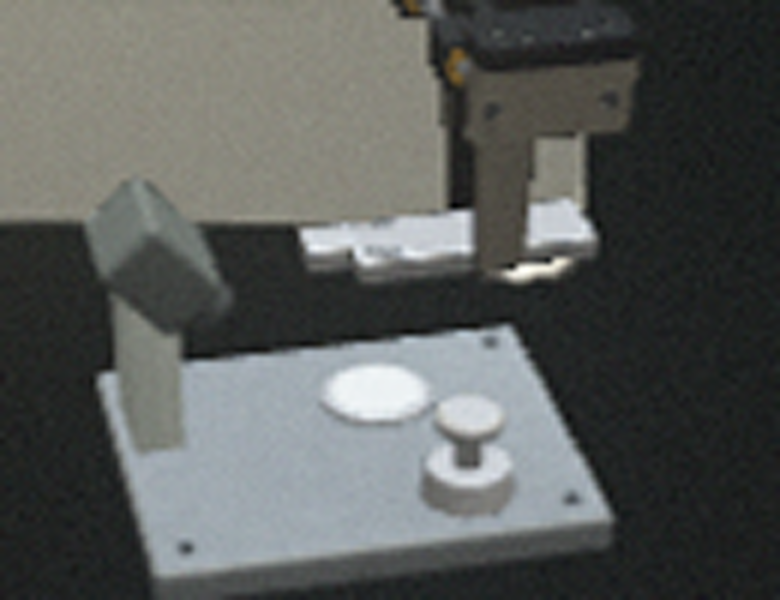

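View pics/w6.png

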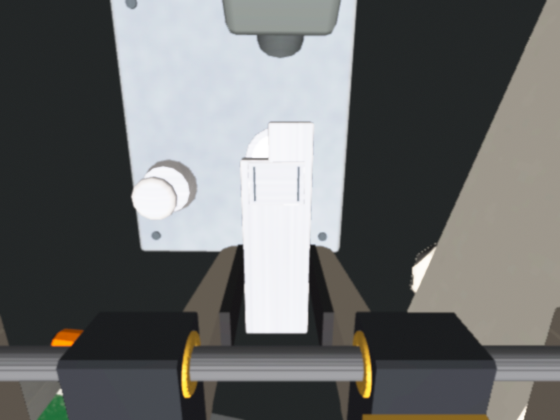

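The side view shows the plate above the reader and clear of everything, with the window at crop (377,393). The wrist view shows the plate pointing at the lens at (280,40). I'll check the level numerically against the predicted outlines.

Run:
```python
from h import *
s=bot.state();T=np.array(s["tool_rot"]);p=np.array(s["tcp_pos"])
O=np.array([[60,4,0],[60,-18,0],[42,18,0],[-60,18,0],[-60,-18,0]],float)/1000
M=T@np.diag([1,-1,-1.])
P=capture("side");W=capture("wrist")
for a in (-3,0,3):  # nose down deg, pivot at grip
    c,s_=np.cos(np.radians(a)),np.sin(np.radians(a)); R=np.array([[c,0,s_],[0,1,0],[-s_,0,c]])
    X=[p+M@([0,0,.0065]+R@(o+[.0165,0,0])) for o in O]
    print(a,"side crop",((proj(P,X)-[204,98])*6).round().tolist(),"wrist",proj(W,X).round().tolist())
f=P["frame"]
m=trace("slide",P)[0]["pixels"].astype(np.uint8)[98:198,204:334]
cs=np.where(m.any(0))[0]
for x in cs[::4]: y=np.where(m[:,x])[0]; print(x*6+3,y.min()*6,y.max()*6+6,end=" | ")
```

```text
-3 side crop [[305.0, 243.0], [293.0, 218.0], [355.0, 256.0], [593.0, 241.0], [569.0, 202.0]] wrist [[267.0, 123.0], [314.0, 123.0], [238.0, 161.0], [245.0, 330.0], [306.0, 330.0]]
0 side crop [[305.0, 252.0], [293.0, 227.0], [355.0, 263.0], [594.0, 236.0], [569.0, 197.0]] wrist [[267.0, 122.0], [313.0, 122.0], [239.0, 160.0], [245.0, 333.0], [306.0, 333.0]]
3 side crop [[305.0, 260.0], [294.0, 235.0], [355.0, 270.0], [594.0, 231.0], [569.0, 192.0]] wrist [[267.0, 122.0], [312.0, 122.0], [239.0, 159.0], [244.0, 336.0], [306.0, 336.0]]
303 234 252 | 327 222 270 | 351 222 270 | 375 216 282 | 399 216 276 | 423 210 276 | 447 210 270 | 531 222 264 | 555 204 258 | 579 216 258 |
```

Level within about 1°. I'll lower it to the final height.

```bash
python3 -m handwheel '[{"ax":0,"ay":0,"az":0,"x":0,"y":0,"z":0.4,"grip":0.6},{"ax":0,"ay":0,"az":0,"x":0,"y":0,"z":0.5,"grip":0.6},{"ax":0,"ay":0,"az":0,"x":0,"y":0,"z":0.5,"grip":0.6},{"ax":0,"ay":0,"az":0,"x":0,"y":0,"z":0.3,"grip":0.6},{"ax":0,"ay":0,"az":0,"x":0,"y":0,"z":0,"grip":0.6},{"ax":0,"ay":0,"az":0,"x":0,"y":0,"z":0,"grip":0.6},{"ax":0,"ay":0,"az":0,"x":0,"y":0,"z":0,"grip":0.6},{"ax":0,"ay":0,"az":0,"x":0,"y":0,"z":0,"grip":0.6},{"ax":0,"ay":0,"az":0,"x":0,"y":0,"z":0,"grip":0.6}]'
python3 - <<'E'
from h import *
for n in ("side","wrist"):
    P=capture(n)
    for l in ("slide_label","slide_tip","plunger_top"):
        print(n,l,[(np.array(r["centre"]),round(r["p"],2)) for r in tip_of(l,P)[:1]])
E
```

```text
time: 18.35
tcp_pos: [0.5035, -0.0017, 0.0599]
tool_rot: [[0.965, 0.261, 0.001], [0.261, -0.965, -0.0], [0.001, 0.0, -1.0]]
contact_force: [-0.0, -0.1, -0.4]
width: 0.035
grasp_force: 45.0
side slide_label [(array([0.5499, 0.0102, 0.0672]), 0.7)]
side slide_tip [(array([0.611 , 0.2655, 0.0049]), 0.28)]
side plunger_top [(array([0.5106, 0.0802, 0.0621]), 0.46)]
wrist slide_label [(array([0.5446, 0.0079, 0.0651]), 0.75)]
wrist slide_tip [(array([0.5735, 0.0222, 0.0564]), 0.92)]
wrist plunger_top [(array([0.5049, 0.0858, 0.0611]), 0.94)]
```

The label estimates average (0.547, 0.009, 0.066), against the window at (0.5485, 0.0105, 0.026), and the plunger is back up at about 0.062. I'll hand in the job.

```bash
python3 -c "
from station import bot; print(bot.finish_job())"
```

```text
the job is handed in; nothing more can be done
None
```

I pressed the plunger to its stop and it sprang back; the notched plate is now held level (within about 1°), marking field about 40 mm above the window and centred to a few millimetres, notched end towards the lens post; handed in at about 18.5 s of robot time.

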